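# Swing a square module round the corner post and press it home

### The arm

A 6-joint arm with a two-finger parallel gripper is mounted at the origin on a cart in front of the work surface, level with it; the furniture and walls round the work are solid. World frame = base frame: x ahead of the robot, y to its left, z up, the work surface at z = 0. Lengths are in m, angles in rad, forces in N, time in s.
With the tool pointing down it reaches from about 0.425 to 0.95 m from the base axis. Payload 3.5 kg.
Tool frame: the origin (TCP) lies between the finger pads; the fingertips stand 22 mm ahead of it and the grasp point (between the pads) lies 3 mm ahead of it (ctrl.nose_length is the z of the fingertips in the tool frame, in m); z points along the fingers, y is the line along which they close (so a half turn about z gives the same grasp; the last joint's range is limited). The gripper opens to 85 mm and grips with 20 to 120 N. Pads are 22 mm wide; open, the fingers measure 114 mm over their backs; the gripper's body (76 mm by 85 mm) begins 54 mm behind the grasp point. The pads swing forward as they close: fully open they stand 13 mm farther back than shut.
Start: joints at [-1.49, 0.286, 1.577, -0, 1.279, -0.15], TCP at [0.154, -0.657, 0.253] pointing down, gripper open.
Joint ranges: [-2.77, 2.77], [-0.9, 2.22], [0.21, 2.48], [-1.53, 4.67], [0.24, 2.81], [-2.84, 2.84]. Speed limits (rad/s): [2.79, 2.79, 3.14, 3.14, 3.14, 3.14].

### API

Orientations are given as a unit quaternion [x, y, z, w].
In Python, from plant import ctrl gives the robot as it stands. The module is installed in compiled form; this text tells all that it offers.
- The arm moves only by the tool send_rows, never from a script. Its argument "rows" is text: rows parted by semicolons, each of 7 numbers parted by spaces: the turn, a rotation vector about the tool's x, y, z in degrees, then the shift along the tool's x, y, z in mm, then the opening, from -1 (shut) to 1 (fully open). A call has 1 to 8 rows; each row is the pose to reach, as a shift and turn from the pose commanded when the call began, along the tool's axes at that moment; what a row does not reach only later rows make up. A row lasts 1/8 s, in which the tool goes at most 62.5 mm and 10.7 degrees, less where a joint would pass 70% of its speed; a pose out of reach is approached as far as the arm can. A call with a gripper value outside its range is refused whole. The fingers move at their own pace and stop on an object; "grip_force" is the grip in N (left out, the last holds). Time passes only in rows, so rows that repeat a pose let the fingers close. It gives the time, the measured TCP pose, the force, the opening and the grip force at its end, in the units of the state.
- ctrl.get_state(): the state, without advancing time (a new reading comes with each control period).
- ctrl.read_camera(name): name is "scene" or "top" or "wrist"; returns a dict with "color" (400x640x3 uint8, red, green, blue), "fx", "fy", "cx", "cy" (pixels), "extrinsics" (4x4, takes a point from world to camera coordinates). Camera axes: x right, y down, z forward; pixel columns grow to the right and rows downward; lengths in m; the calibration is good to about 2 mm. A picture is of the moment at which its call begins. There is no depth.
- ctrl.sign_off(): hands the job in; it is judged then, once.
Trained networks look in a picture, given as the dict that the camera call returned (one of the last four; its "shot" number tells which), for a name from the list of things; names that differ only in an ending like _2 or _b are one class to them, and where a whole thing is asked for, a point or a joint stands for the part that bears it (a point fixed in the world has none). Each returns a list of dicts, best first, with "p" (0 to 1); they miss things now and then, are a little off and sometimes report something else, mostly with a low value. They report only what shows in the picture. A call takes as long as a camera call.
- ctrl.look_for(picture, target): "position" ([x, y, z] in m, in the coordinates of the camera as it stood for that picture, good to about 4 mm: the middle of the surface that is visible of it).
The state is a dict: "time": time; "qpos": joint angles; "dq": joint speeds; "joint_efforts": joint torques, N m; "eef_pos": TCP position; "tcp_rot": TCP orientation; "contact_force": force on the tool from outside, world axes, zero at the start; "wrist_torque": the same for the moment, N m; "opening": opening from 0.0 (shut) to 1.0 (fully open); "finger_force": force on a finger pad.
Only numpy, scipy, OpenCV 4.12 (cv2) and the standard library are available. Lean on these libraries where they do the work, as an engineer would, in place of code of your own. Each camera call takes 0.05 s, during which the arm holds its last target. There are 200 camera calls.

### The job

Turn the square metal module a quarter turn clockwise (seen from above) by pushing it so that it pivots against the round corner post of the plywood jig, and bring one side flush along the jig's rail. Then slide it along the rail until its plug side is flush against the end stop, feel for the stop, and press it home there with about 15 N for a good second before letting go. Never push the module with more than 30 N, keep it flat on the plywood, and leave the other things on the bench where they are.

Things in the scene. Friction and masses are not known exactly. Their poses are not given: they have to be found in the camera images.
- jig: Jig fixed to the bench: plywood plate 10 mm thick, on whose top the module slides, with post, rail and end stop. Origin: on the post's axis at bench level (the plate's underside). x runs along the rail from post to end stop (roughly away from the robot), y left, z up. The plate spans x -160 to +152, y -32 to +140 mm.
- corner_post: Round upright steel post fixed at the near end of the rail, diameter 16 mm, 45 mm high above the plywood. Origin: on its axis at the plywood's top; axes as the jig's.
- rail (a point): On the guiding face of the jig's straight aluminium rail, at its middle and top edge. The face looks to the jig's +y, at jig y = +8 mm, level with the post's left side; the rail runs from jig x = 17 to 131 mm and rises 24 mm above the plywood.
- end_stop: Fixed aluminium bracket of the stop, 10 x 104 x 24 mm, across the jig's far end. Origin: its middle at the plywood's top; axes as the jig's. Two screws carry a steel pad bar on its -x side; the pads' faces lie 19 to 27 mm before the origin (jig x 114 to 122 mm), set anew each time, locked and not measured. The 42 mm gap between the pads, 8 mm deep, takes the plug.
- module: Loose square aluminium box, 90 x 90 x 40 mm, about 0.5 kg, slides at 2 to 9 N. Origin: centre of underside. A black plug 30 mm wide sticks out 5 mm mid +y side. It starts on the plywood between post and robot, axes within 0.15 rad of the jig's (plug left), the post facing the right part of its +x side. Clockwise a quarter: that side lies along the rail, plug towards the end stop.
- plug (a point): Middle of the outer face of the module's plug, 50 mm from the module's centre, 16 mm above its underside.
- tape_black: Bystander: roll of black tape lying flat beside the jig, about 62 mm across, 19 mm high. Origin: centre of its underside.
- battery: Bystander: small battery cell lying on the bench beside the jig, 14 x 50 x 14 mm. Origin: centre of its underside.
- side_cutters: Bystander: side cutters lying flat, 53 x 131 x 13 mm. Origin: centre of its underside.
- paste_pot: Bystander: low round pot, 63 mm across, 34 mm high. Origin: centre of its underside.

How it is judged:
On the way, in this order (a step that is already met when the one before it is completed fails the run):
1. the module, pressed against the corner post, has begun to turn on it (contact force between module and corner_post above 0.5 N and angle between the x axis of module and the x axis of jig, either way round between 0.35 and 0.75 rad).
2. the module, still pressed against the corner post, is past the middle of its turn (contact force between module and corner_post above 0.5 N and angle between the x axis of module and the x axis of jig, either way round between 0.9 and 1.35 rad and x of plug in the frame of jig between 0 and 0.2 m).
3. the module, square to the jig, is pressed home against the end stop with 11 to 19 N for half a second (contact force between the fingers and module between 11 and 19 N and contact force between module and end_stop above 3 N and angle between the y axis of module and the x axis of jig, either way round below 0.035 rad and x of plug in the frame of jig above 0.115 m), for 0.5 s.
At the end, for the whole second after the job is handed in: The module lies flat, released and at rest on the plywood, one side flush along the rail (centre within 2 mm of 53 mm from the post's axis, square to the jig within 0.035 rad), the plug in the gap of the end stop (centre 67 to 79 mm along the rail from the post's axis) (x of module in the frame of jig between 0.067 and 0.079 m and y of module in the frame of jig between 0.051 and 0.055 m and angle between the y axis of module and the x axis of jig, either way round below 0.035 rad and x of plug in the frame of jig above 0.117 m and angle between module's own z axis and vertical below 0.05 rad and z of module in the frame of jig below 0.013 m and linear speed of module below 0.01 m/s); the robot touches nothing.
It fails at once if the gripper presses the module with more than 30 N (contact force between any of the fingers, the arm and module above 30 N).
It fails at once if the module is lifted or tipped (z of module in the frame of jig above 0.02 m or angle between module's own z axis and vertical above 0.2 rad).
It fails at once if the tape, the battery, the side cutters or the pot is moved by more than 15 mm (distance of any of tape_black, battery, side_cutters, paste_pot from where it was at the start of the episode above 0.015 m).
It also fails if it takes over 70 s, if anything falls off the work surface, if the arm or the gripper's body presses on something with over 40 N, if the wrist force passes 120 N, or if a joint passes its speed limit or range.

## Working session

There is one attempt and no reset: what is moved stays moved. The work goes in short steps, Python scripts to look and compute and a tool call to move; the robot and the scene stay as the last step left them, time stands still between calls to the robot, and variables do not carry over. Pictures are saved under pics/ and viewed, at most 10 in all, crops included, and the job is handed in when it is done.

Besides the shell and the picture viewer there is one more tool, called after "Emit:" by a JSON object that holds its "api" and its "payload", one argument or row to a line. send_rows: Moves the arm, as the interface text tells. Its arguments: {"type":"object","properties":{"rows":{"type":"string"},"grip_force":{"type":"number"}},"required":["rows"]}

```bash
mkdir -p pics; cat > h.py <<'E'
import numpy as np, cv2
from plant import ctrl
from scipy.spatial.transform import Rotation as R
def cam(n):
    p=ctrl.read_camera(n); return p
def save(p,f): cv2.imwrite('pics/'+f,p['color'][:,:,::-1])
def w(p,pos):
    E=np.array(p['extrinsics']); return E[:3,:3].T@(np.array(pos)-E[:3,3])
def ray(p,u,v,z):
    E=np.array(p['extrinsics']); d=E[:3,:3].T@np.array([(u-p['cx'])/p['fx'],(v-p['cy'])/p['fy'],1]); c=-E[:3,:3].T@E[:3,3]
    return c+d*(z-c[2])/d[2]
def proj(p,X):
    E=np.array(p['extrinsics']); c=E[:3,:3]@np.array(X)+E[:3,3]; return np.array([p['fx']*c[0]/c[2]+p['cx'],p['fy']*c[1]/c[2]+p['cy']])
E
python3 - <<'E'
from h import *
s=ctrl.get_state(); print({k:np.round(v,3) for k,v in s.items()}, ctrl.nose_length)
for n in ['top','scene']:
    p=cam(n); save(p,n+'0.png'); print(n,p['fx'],np.round(-p['extrinsics'][:3,:3].T@p['extrinsics'][:3,3],3))
    for t in ['jig','corner_post','rail','end_stop','module','plug','tape_black','battery','side_cutters','paste_pot']:
        print(t,[(np.round(w(p,r['position']),3),np.round(proj(p,w(p,r['position']))),round(r['p'],2)) for r in ctrl.look_for(p,t)[:2]])
E
```

```text
{'time': np.float64(0.0), 'qpos': array([-1.49 ,  0.287,  1.578,  0.   ,  1.279, -0.15 ]), 'dq': array([ 0.002, -0.   , -0.   ,  0.001, -0.001,  0.001]), 'joint_efforts': array([-0.0000e+00, -4.0598e+01, -2.9263e+01, -0.0000e+00,  6.0000e-03,
       -0.0000e+00]), 'eef_pos': array([ 0.154, -0.656,  0.252]), 'tcp_rot': array([ 0.993,  0.115,  0.   , -0.001]), 'contact_force': array([0.585, 0.665, 1.149]), 'wrist_torque': array([ 0.014, -0.069, -0.   ]), 'finger_force': np.float64(0.0), 'opening': np.float64(1.002)} 0.022
top 388.8093992444196 [ 0.415 -0.043  0.886]
jig [(array([0.571, 0.175, 0.012]), array([240., 198.]), 0.59)]
corner_post [(array([0.556, 0.108, 0.038]), array([267., 203.]), 0.45)]
rail [(array([0.575, 0.172, 0.01 ]), array([242., 196.]), 0.55)]
end_stop [(array([0.484, 0.005, 0.018]), array([313., 237.]), 0.24)]
module [(array([0.475, 0.131, 0.049]), array([253., 239.]), 0.95)]
plug [(array([0.476, 0.131, 0.052]), array([253., 238.]), 0.84)]
tape_black [(array([0.483, 0.001, 0.016]), array([314., 238.]), 0.69)]
battery [(array([0.548, 0.043, 0.018]), array([297., 209
[... 311 characters left out ...]
.004]), array([238., 261.]), 0.65)]
end_stop [(array([0.564, 0.191, 0.012]), array([234., 258.]), 0.75), (array([0.683, 0.177, 0.033]), array([212., 223.]), 0.56)]
module [(array([0.458, 0.144, 0.055]), array([281., 257.]), 0.84)]
plug [(array([0.46 , 0.143, 0.048]), array([281., 259.]), 0.56)]
tape_black [(array([0.478, 0.004, 0.018]), array([332., 242.]), 0.97)]
battery [(array([0.543, 0.044, 0.016]), array([299., 236.]), 0.62)]
side_cutters [(array([0.459, 0.146, 0.046]), array([280., 261.]), 0.44), (array([ 0.436, -0.141,  0.01 ]), array([395., 229.]), 0.4)]
paste_pot [(array([ 0.603, -0.306,  0.034]), array([395., 171.]), 0.69), (array([0.457, 0.144, 0.052]), array([281., 259.]), 0.47)]
```

View pics/top0.png

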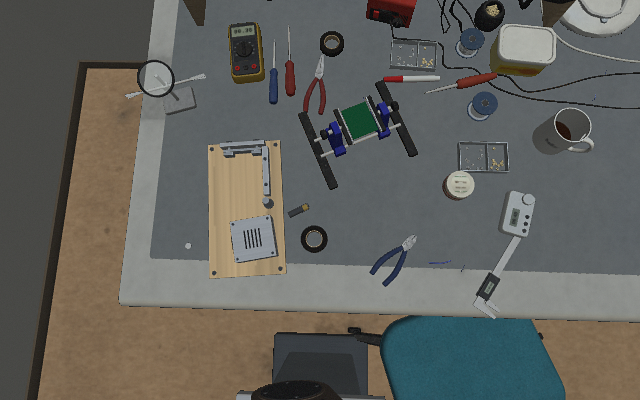

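View pics/scene0.png

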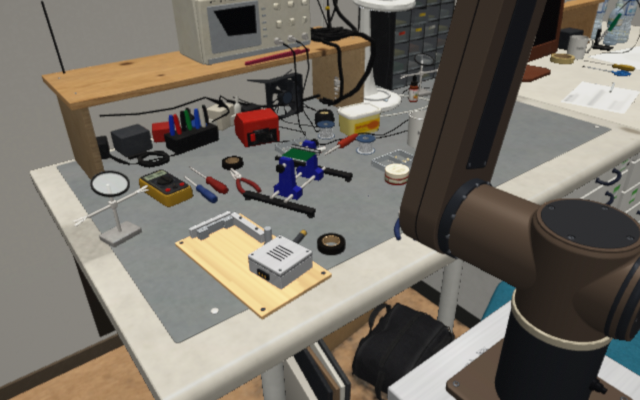

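The top picture shows the plywood with corners at about (208,143), (281,140), (286,272) and (209,278). The post is near (268,203), and the module is centred near (253,239) with its plug to the left.

```bash
python3 - <<'E'
from h import *
p=cam('top'); c=p['color'][132:284,196:300,::-1]; c=cv2.resize(c,None,fx=3.9,fy=3.9,interpolation=cv2.INTER_CUBIC)
for i in range(0,104,10): cv2.putText(c,str(196+i),(int(i*3.9),8),0,.3,(0,0,255),1); cv2.line(c,(int((i+.5)*3.9),8),(int((i+.5)*3.9),14),(0,0,255),1)
for i in range(0,152,10): cv2.putText(c,str(132+i),(0,int(i*3.9)+4),0,.3,(0,0,255),1)
cv2.imwrite('pics/topc.png',c)
E
```

```text
(no output)
```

View pics/topc.png

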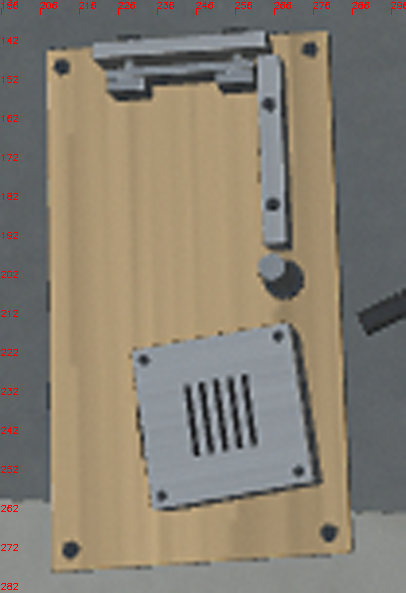

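```bash
cat >> h.py <<'E'
from scipy.optimize import least_squares
def T(q,P):
    P=np.atleast_2d(P); c,s=np.cos(q[2]),np.sin(q[2]); return P@np.array([[c,s],[-s,c]])+np.array(q[:2])
def inv(q,P): return (np.atleast_2d(P)-np.array(q[:2]))@np.array([[np.cos(q[2]),-np.sin(q[2])],[np.sin(q[2]),np.cos(q[2])]])
def fit(A,B,q0=(0.5,.1,0)):
    return least_squares(lambda q:(T(q,A)-B).ravel(),q0)
E
python3 - <<'E'
from h import *
p=cam('top')
f=lambda x,y,z: ray(p,196+(x+.5)/3.9-.5,132+(y+.5)/3.9-.5,z)[:2]
B=[f(46,50,.01),f(328,31,.01),f(352,553,.01),f(53,573,.01),f(271,266,.055)]
A=np.array([[152,140],[152,-32],[-160,-32],[-160,140],[0,0]])/1e3
j=fit(A,B); print('jig',np.round(j.x,4),np.round(inv(j.x,B)-A,4).tolist())
print('rail',np.round(inv(j.x,[f(257,57,.034),f(262,243,.034)]),4).tolist())
M=[f(133,351,.05),f(290,322,.05),f(322,483,.05),f(153,510,.05)]
a=np.array([[45,45],[45,-45],[-45,-45],[-45,45]])/1e3
m=fit(a,M); print('mod',np.round(m.x,4),np.round(inv(m.x,M)-a,4).tolist())
print('mod in jig',inv(j.x,m.x[:2]),m.x[2]-j.x[2])
for n,q in [('tape',(.482,.003)),('bat',(.546,.043))]: print(n,inv(j.x,q))
E
```

```text
jig [0.5601 0.1087 0.0936] [[0.0002, 0.0001], [-0.0007, -0.0002], [0.0001, 0.0002], [0.0001, -0.0007], [0.0004, 0.0005]]
rail [[0.13, 0.0075], [0.0182, 0.0087]]
mod [0.4767 0.1314 0.2088] [[-0.0, 0.0001], [-0.0001, 0.0011], [-0.0011, -0.0024], [0.0012, 0.0012]]
mod in jig [[-0.0808961   0.03039762]] 0.1152647931331776
tape [[-0.08758759 -0.0979074 ]]
bat [[-0.02012986 -0.06406284]]
```

```bash
cat >> h.py <<'E'
J=(0.5601,0.1087,0.0936); M0=(0.4767,0.1314,0.2088)
def plan(*wps):
    """wps: (x,y,z,yaw of tool x) world -> tool rows from measured pose (tool down)"""
    s=ctrl.get_state(); r0=R.from_quat(s['tcp_rot'])
    for x,y,z,a in wps:
        d=r0.inv().apply(np.array([x,y,z])-s['eef_pos'])*1e3
        rt=R.from_euler('z',a)*R.from_euler('x',np.pi)
        print(np.round(np.degrees((r0.inv()*rt).as_rotvec()),1),np.round(d,1),'rad',round(np.hypot(x,y),3))
def st():
    s=ctrl.get_state(); X=R.from_quat(s['tcp_rot']).as_matrix()
    a=np.arctan2(X[1,0],X[0,0]); print('t',round(s['time'],2),'tcp',np.round(s['eef_pos'],4),'yaw',round(a,3),'jig',np.round(inv(J,s['eef_pos'][:2])[0]*1e3,1),'jyaw',round(a-J[2],3),'F',np.round(s['contact_force'],1),'q',np.round(s['qpos'],2),'op',round(float(s['opening']),2))
def jp(x,y,z,a): q=T(J,[[x/1e3,y/1e3]])[0]; return (q[0],q[1],z,J[2]+a)
E
python3 - <<'E'
from h import *
st()
plan((.45,-.45,.25,.23+1.4),(.50,-.1,.25,.23+1.4))
print(T(M0,[[-.063,.020],[-.045,.02]]),M0[2]+np.pi-2*np.pi)
E
```

```text
t 1.2 tcp [ 0.1544 -0.6571  0.2533] yaw 0.231 jig [-475.5 -724.5] jyaw 0.137 F [ 0.1 -0.2  0.3] q [-1.49  0.29  1.58  0.    1.28 -0.15] op 1.0
[ -0.   -0.  -80.2] [ 335.1 -134.     3.3] rad 0.636
[ -0.   -0.  -80.2] [ 463.8 -463.3    3.3] rad 0.51
[[0.41092261 0.13790658]
 [0.42853166 0.14163773]] -2.932792653589793
```

Emit:
{"api": "send_rows", "payload": {
  "rows": "0 0 -10 55 -22 0 -1;0 0 -20 112 -45 0 -1;0 0 -30 168 -67 0 -1;0 0 -40 224 -89 0 -1;0 0 -50 280 -112 0 -1;0 0 -60 335 -134 0 -1;0 0 -70 355 -185 0 -1;0 0 -80 375 -240 0 -1"
}}

```text
time: 2.2
eef_pos: [0.4653, -0.3361, 0.2532]
tcp_rot: [0.685, 0.729, 0.0, 0.0]
contact_force: [-0.5, -0.7, -0.2]
opening: -0.002
finger_force: 0.0
```

```bash
python3 - <<'E'
from h import *
st()
plan((.50,-.1,.25,-2.93-1.0+2*np.pi),(.44,.09,.20,-2.93-.3+2*np.pi))
E
```

```text
t 2.2 tcp [ 0.4653 -0.3361  0.2532] yaw 1.633 jig [-136. -434.] jyaw 1.539 F [-0.5 -0.7 -0.2] q [-0.8   0.07  1.83  0.    1.25 -0.86] op -0.0
[  0.   -0.  -41.3] [233.4  49.4   3.2] rad 0.51
[  0.    0.  -81.4] [426.8   1.3  53.2] rad 0.449
```

Emit:
{"api": "send_rows", "payload": {
  "rows": "0 0 -10 55 13 0 -1;0 0 -20 112 26 0 -1;0 0 -30 168 38 0 -1;0 0 -40 225 48 0 -1;0 0 -50 275 37 10 -1;0 0 -60 325 26 25 -1;0 0 -70 376 14 40 -1;0 0 -80 427 1 53 -1"
}}

```text
time: 3.2
eef_pos: [0.4409, 0.0902, 0.2002]
tcp_rot: [0.056, 0.998, 0.0, 0.0]
contact_force: [0.5, 0.5, -0.3]
opening: 0.002
finger_force: 0.0
```

```bash
python3 - <<'E'
from h import *
st()
plan((.411,.138,.09,-2.933),(.411,.138,.04,-2.933))
E
```

```text
t 3.2 tcp [0.4409 0.0902 0.2002] yaw 3.029 jig [-120.4   -7.3] jyaw 2.935 F [ 0.5  0.5 -0.3] q [-0.02 -0.18  2.16  0.    1.16 -1.48] op 0.0
[  0.    0.1 -18.4] [ 35.2  44.1 110.1] rad 0.434
[  0.    0.1 -18.4] [ 35.3  44.1 160.1] rad 0.434
```

Emit:
{"api": "send_rows", "payload": {
  "rows": "0 0 -9 18 22 20 -1;0 0 -18.4 35 44 50 -1;0 0 -18.4 35 44 90 -1;0 0 -18.4 35 44 125 -1;0 0 -18.4 35 44 150 -1;0 0 -18.4 35 44 161 -1;0 0 -18.4 35 44 161 -1"
}}

```text
time: 4.08
eef_pos: [0.4119, 0.1365, 0.0391]
tcp_rot: [-0.101, 0.995, 0.0, -0.0]
contact_force: [0.3, -0.2, -1.0]
opening: -0.001
finger_force: 0.0
```

```bash
python3 - <<'E'
from h import *
st()
for n in ['scene']:
    p=cam(n); u,v=proj(p,(.44,.14,.05)).astype(int); c=p['color'][v-90:v+70,u-120:u+100]; cv2.imwrite('pics/s1.png',cv2.resize(c[:,:,::-1],None,fx=3.5,fy=3.5))
E
```

```text
t 4.08 tcp [0.4119 0.1365 0.0391] yaw -2.939 jig [-145.    41.5] jyaw -3.032 F [ 0.3 -0.2 -1. ] q [ 0.09  0.06  2.28  0.    0.8  -1.69] op -0.0
```

View pics/s1.png

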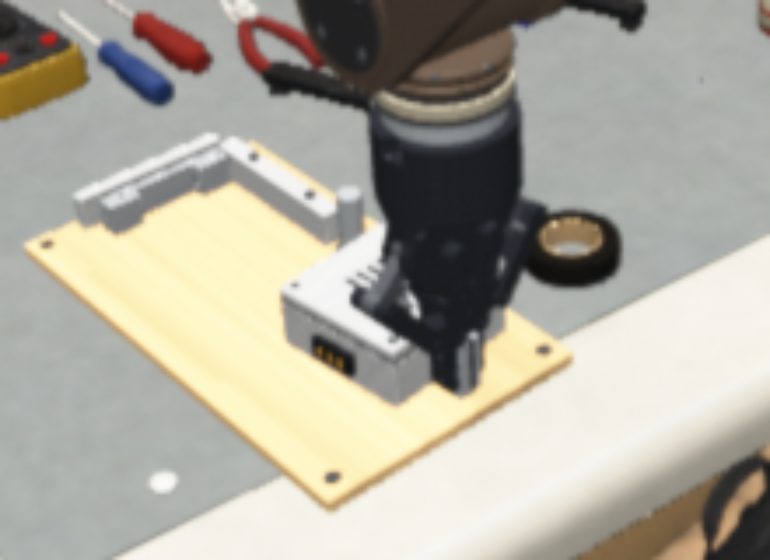

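The shut fingers stand right behind the module's near face, just above the plywood, and are clear of everything else. Next I push the module toward the post.

Emit:
{"api": "send_rows", "payload": {
  "rows": "0 0 0 -5 0 0 -1;0 0 0 -8 0 0 -1;0 0 0 -11 0 0 -1;0 0 0 -14 0 0 -1;0 0 0 -17 0 0 -1;0 0 0 -20 0 0 -1;0 0 0 -23 0 0 -1;0 0 0 -26 0 0 -1"
}}

```text
time: 5.12
eef_pos: [0.436, 0.1419, 0.0394]
tcp_rot: [-0.101, 0.995, 0.0, -0.002]
contact_force: [-6.4, 0.3, 5.0]
opening: -0.001
finger_force: 3.1
```

```bash
cat >> h.py <<'E'
def mod(pic=None):
    """module top-face corners in the top view -> pose in jig (mm, rad), near-square min-area rect of gray region on plate"""
    p=cam('top'); im=p['color']
    hsv=cv2.cvtColor(im,cv2.COLOR_RGB2HSV)
    k=(hsv[...,1]<60)&(hsv[...,2]>110)
    b=np.zeros(k.shape,np.uint8)
    poly=np.array([proj(p,(*T(J,[[x,y]])[0],.05)) for x,y in [(-.15,.13),(.104,.13),(.104,.012),(-.005,.012),(-.03,-.025),(-.15,-.025)]]).astype(np.int32)
    cv2.fillPoly(b,[poly],1); b&=k.astype(np.uint8)
    b=cv2.morphologyEx(b,cv2.MORPH_CLOSE,np.ones((5,5)))
    cs,_=cv2.findContours(b,0,2); c=max(cs,key=cv2.contourArea)
    P=np.array([inv(J,ray(p,u,v,.05)[:2])[0]*1e3 for u,v in c[:,0]],np.float32)
    (cx,cy),wh,a=cv2.minAreaRect(P); print('mod c',round(cx,1),round(cy,1),'wh',np.round(wh,1),'ang',a)
    if pic: 
        u,v=130,196; cv2.imwrite('pics/'+pic,cv2.resize(im[v-66:v+90,u+60:u+180,::-1],None,fx=3.8,fy=3.8,interpolation=cv2.INTER_CUBIC))
    return p
E
python3 - <<'E'
from h import *
st(); mod('m1.png')
E
```

```text
t 5.12 tcp [0.436  0.1419 0.0394] yaw -2.939 jig [-120.5   44.6] jyaw -3.032 F [-6.4  0.3  5. ] q [ 0.09  0.12  2.22  0.    0.81 -1.68] op -0.0
mod c -65.9 24.9 wh [106.8  95.5] ang 11.430288314819336
```

View pics/m1.png

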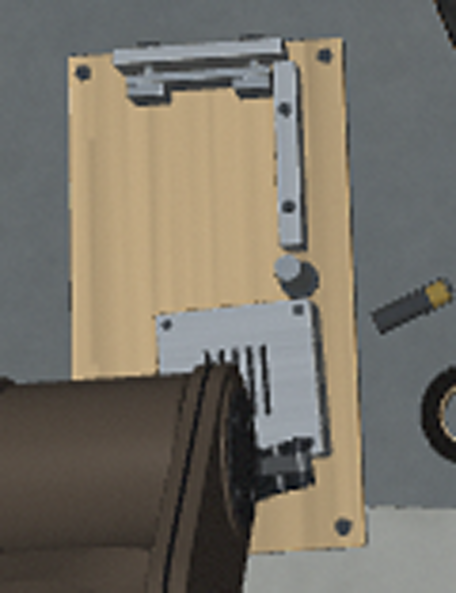

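The module has moved up to just below the post. Its far corners are at crop (157,316) and (311,303), so it is now nearly square to the jig, and the pusher is on the left half of its near face.

```bash
cat >> h.py <<'E'
def arc(yl,th0,s0,ths,back=11.,z=.039,roll=True):
    """pusher TCP in module frame at (-45-back, yl); module rolling on post"""
    out=[]
    for th in ths:
        n=np.array([np.cos(th),np.sin(th)]);t=np.array([-n[1],n[0]]); s=s0+8*(th0-th)*roll
        c=-53*n-s*t; q=c-(45+back)*n+yl*t; out.append(jp(q[0],q[1],z,th+np.pi))
    return out
E
python3 - <<'E'
from h import *
p=cam('top')
B=[ray(p,190+(x+.5)/3.8-.5,130+(y+.5)/3.8-.5,.05)[:2] for x,y in [(157,316),(311,303)]]
c=inv(J,B)*1e3; print(c); e=c[0]-c[1]; th=np.arctan2(-e[0],e[1]); print(th,np.hypot(*e))
n=np.array([np.cos(th),np.sin(th)]);t=np.array([-n[1],n[0]]); m=c.mean(0)-45*n; print('centre',m)
d=inv(J,ctrl.get_state()['eef_pos'][:2])[0]*1e3-m; print('tcp local',d@n,d@t,'gap',-m@n-53, 's',-m@t)
E
```

```text
[[-22.19277765  77.26499127]
 [-20.85670224 -11.76619383]]
0.015005698588077987 89.04120966747463
centre [-66.51967369  32.07416763]
tcp local -52.91290677116332 13.308828644778131 gap 13.030907450503449 s -33.06869332106195
```

```bash
python3 - <<'E'
from h import *
plan(*arc(15,0,-33,[0,-.05,-.1,-.15,-.2,-.25],back=8))
E
```

```text
[ 0.  -0.1  6.3] [-13.9   1.9   0.4] rad 0.473
[ 0.  -0.1  9.1] [-16.9   6.4   0.4] rad 0.477
[ 0.  -0.1 12. ] [-20.2  10.8   0.4] rad 0.481
[ 0.  -0.1 14.9] [-23.6  15.    0.4] rad 0.485
[ 0.  -0.1 17.7] [-27.2  19.1   0.4] rad 0.489
[ 0.  -0.1 20.6] [-31.   23.    0.4] rad 0.493
```

Emit:
{"api": "send_rows", "payload": {
  "rows": "0 0 2 -4 1 0 -1;0 0 4 -8 1 0 -1;0 0 6 -11 2 0 -1;0 0 6.3 -14 2 0 -1;0 0 9 -17 6.5 0 -1;0 0 12 -20 11 0 -1;0 0 15 -23.5 15 0 -1;0 0 17.7 -27 19 0 -1"
}}

```text
time: 6.22
eef_pos: [0.4577, 0.1659, 0.0388]
tcp_rot: [0.054, 0.999, -0.001, -0.004]
contact_force: [-8.5, -0.9, 5.1]
opening: -0.004
finger_force: 4.5
```

```bash
python3 - <<'E'
from h import *
st(); mod('m2.png')
plan(*arc(15,0,-33,[-.2,-.25,-.3,-.35,-.4,-.45,-.5,-.55,-.6],back=8))
E
```

```text
t 6.22 tcp [0.4577 0.1659 0.0388] yaw 3.034 jig [-96.6  66.5] jyaw 2.94 F [-8.5 -0.9  5.1] q [ 0.14  0.18  2.16  0.    0.82 -1.32] op -0.0
mod c -51.8 37.0 wh [ 96.  101.2] ang 77.71136474609375
[-0.  -0.4 -0.2] [-1.6 -0.2 -0.2] rad 0.489
[-0.  -0.4  2.7] [-4.   4.6 -0.2] rad 0.493
[-0.  -0.4  5.6] [-6.7  9.4 -0.3] rad 0.498
[-0.  -0.4  8.4] [-9.5 13.9 -0.3] rad 0.502
[-0.1 -0.4 11.3] [-12.6  18.4  -0.3] rad 0.507
[-0.1 -0.4 14.2] [-15.8  22.7  -0.3] rad 0.512
[-0.1 -0.3 17. ] [-19.3  26.8  -0.3] rad 0.517
[-0.1 -0.3 19.9] [-22.9  30.8  -0.4] rad 0.522
[-0.1 -0.3 22.8] [-26.7  34.5  -0.4] rad 0.527
```

View pics/m2.png

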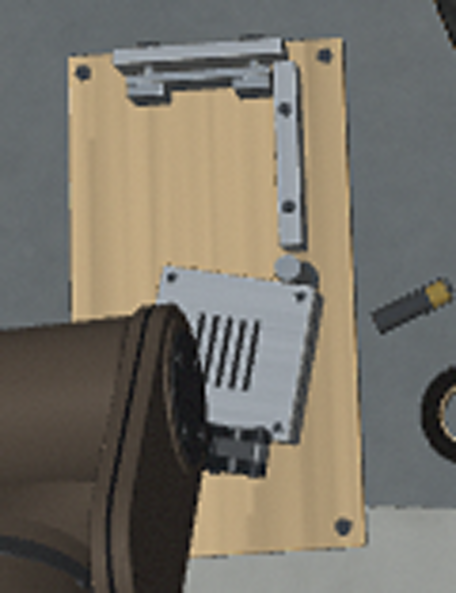

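The module is in contact with the post and has turned to about −0.2 rad. Its far corners are at crop (165,268) and (318,290). I'll keep going along the arc.

Emit:
{"api": "send_rows", "payload": {
  "rows": "0 0 2.8 -3 4.8 0 -1;0 0 5.7 -5.5 9.5 0 -1;0 0 8.6 -8.5 14 0 -1;0 0 11.5 -11.5 18.5 0 -1;0 0 14.4 -15 23 0 -1;0 0 17.2 -18.5 27 0 -1;0 0 20 -22 31 0 -1;0 0 22.9 -26 34.5 0 -1"
}}

```text
time: 7.28
eef_pos: [0.4865, 0.199, 0.0386]
tcp_rot: [0.252, 0.968, 0.0, -0.004]
contact_force: [-10.6, 7.1, 4.6]
opening: -0.001
finger_force: 6.3
```

```bash
python3 - <<'E'
from h import *
st(); mod('m3.png')
plan(*arc(15,0,-33,np.arange(-.6,-1.01,-.05),back=8))
E
```

```text
t 7.28 tcp [0.4865 0.199  0.0386] yaw 2.633 jig [-64.8  96.8] jyaw 2.539 F [-10.6   7.1   4.6] q [ 0.19  0.25  2.06  0.01  0.83 -0.87] op -0.0
mod c -33.2 49.6 wh [97.3 95.9] ang 54.39155578613281
[ 0.  -0.4 -0.2] [-1.7 -1.  -0.3] rad 0.527
[ 0.  -0.4  2.6] [-3.9  3.9 -0.3] rad 0.532
[-0.  -0.4  5.5] [-6.4  8.6 -0.3] rad 0.537
[-0.  -0.4  8.4] [-9.1 13.2 -0.3] rad 0.543
[-0.  -0.4 11.2] [-12.   17.7  -0.3] rad 0.548
[-0.  -0.4 14.1] [-15.   22.   -0.4] rad 0.553
[-0.  -0.4 17. ] [-18.3  26.2  -0.4] rad 0.559
[-0.1 -0.4 19.8] [-21.8  30.2  -0.4] rad 0.564
[-0.1 -0.4 22.7] [-25.5  34.   -0.4] rad 0.569
```

Emit:
{"api": "send_rows", "payload": {
  "rows": "0 0 2.8 -3 4.8 0 -1;0 0 5.7 -5.5 9.5 0 -1;0 0 8.6 -8 14 0 -1;0 0 11.5 -11 18.5 0 -1;0 0 14.4 -14 23 0 -1;0 0 17.2 -17.3 27 0 -1;0 0 20 -21 31 0 -1;0 0 22.9 -24.5 34.5 0 -1"
}}

```text
time: 8.32
eef_pos: [0.5268, 0.2193, 0.0389]
tcp_rot: [0.439, 0.898, 0.003, -0.002]
contact_force: [-4.5, 13.2, -2.8]
opening: -0.003
finger_force: 6.4
```

```bash
python3 - <<'E'
from h import *
st(); mod('m4.png')
plan(*arc(15,0,-33,np.arange(-1.,-1.41,-.05),back=8))
E
```

```text
t 8.32 tcp [0.5268 0.2193 0.0389] yaw 2.232 jig [-22.8 113.3] jyaw 2.139 F [-4.5 13.2 -2.8] q [ 0.21  0.33  1.96  0.01  0.85 -0.45] op -0.0
mod c -11.1 54.5 wh [98.  98.1] ang 30.88748550415039
[ 0.3 -0.3 -0.3] [-1.3 -2.7  0.1] rad 0.569
[ 0.3 -0.3  2.6] [-3.4  2.2  0.1] rad 0.574
[ 0.2 -0.3  5.5] [-5.7  6.9  0.1] rad 0.58
[ 0.2 -0.4  8.3] [-8.3 11.5  0.1] rad 0.585
[ 0.2 -0.4 11.2] [-11.   16.    0.1] rad 0.59
[ 0.2 -0.4 14.1] [-13.9  20.4   0.1] rad 0.595
[ 0.2 -0.4 16.9] [-17.1  24.6   0.1] rad 0.6
[ 0.2 -0.4 19.8] [-20.4  28.7   0.1] rad 0.605
[ 0.2 -0.4 22.7] [-23.9  32.6   0.1] rad 0.609
```

View pics/m4.png

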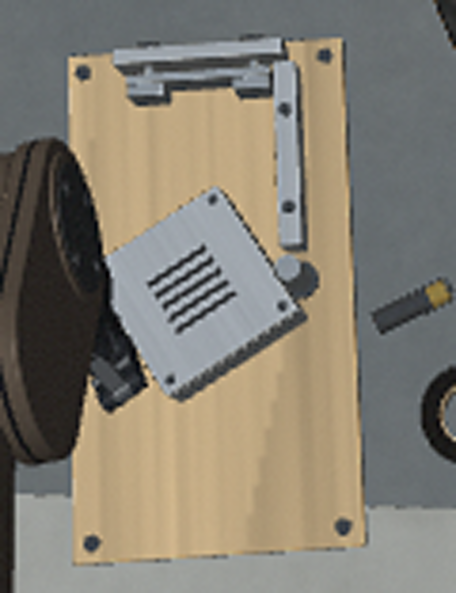

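The module is past halfway at about −1.03 rad, pressed on the post at crop (290,270), with the pusher on its left face.

Emit:
{"api": "send_rows", "payload": {
  "rows": "0 0 2.8 -3 3.5 0 -1;0 0 5.7 -5.3 8 0 -1;0 0 8.6 -7.8 12.5 0 -1;0 0 11.5 -10.5 17 0 -1;0 0 14.4 -13.4 21.4 0 -1;0 0 17.2 -16.6 25.6 0 -1;0 0 20 -20 29.7 0 -1;0 0 22.9 -23.4 33.5 0 -1"
}}

```text
time: 9.38
eef_pos: [0.5699, 0.223, 0.0398]
tcp_rot: [0.609, 0.793, 0.006, -0.001]
contact_force: [2.2, 15.7, -4.2]
opening: -0.001
finger_force: 7.4
```

```bash
python3 - <<'E'
from h import *
st(); mod('m5.png')
plan(*arc(15,0,-33,np.arange(-1.4,-1.62,-.0425),back=8))
E
```

```text
t 9.38 tcp [0.5699 0.223  0.0398] yaw 1.832 jig [ 20.5 112.8] jyaw 1.739 F [ 2.2 15.7 -4.2] q [ 0.2   0.4   1.86  0.01  0.87 -0.06] op -0.0
mod c 9.2 51.9 wh [96.4 95.3] ang 6.749814510345459
[ 0.5 -0.5 -0.3] [-1.5 -3.3  0.9] rad 0.609
[ 0.5 -0.5  2.2] [-3.1  0.8  0.9] rad 0.613
[ 0.5 -0.5  4.6] [-4.9  4.9  0.9] rad 0.617
[ 0.5 -0.5  7. ] [-6.8  8.9  1. ] rad 0.621
[ 0.5 -0.5  9.5] [-8.9 12.8  1. ] rad 0.625
[ 0.5 -0.5 11.9] [-11.1  16.6   1. ] rad 0.628
```

View pics/m5.png

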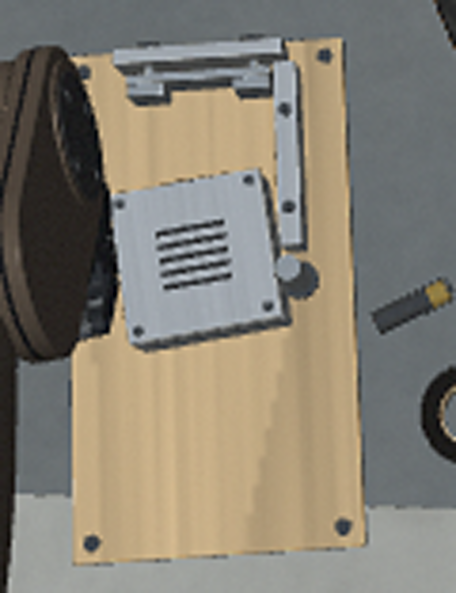

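Nearly flush: the module is at about −1.46 rad, with its right edge running from crop (262,168) to (290,318). I'll approach the rail gently.

```bash
python3 - <<'E'
from h import *
plan(*[jp(x,y,.0395,a+np.pi) for x,y,a in [(20.5,112.8,-1.4),(22,112,-1.45),(24,111,-1.5),(26,110,-1.55),(27,109,-1.571),(27,108,-1.571)]])
E
```

```text
[ 0.5 -0.5 -0.3] [ 0.2 -0.7  0.4] rad 0.612
[ 0.5 -0.5  2.6] [-0.8  0.6  0.4] rad 0.613
[ 0.5 -0.5  5.5] [-2.1  2.4  0.4] rad 0.615
[ 0.5 -0.5  8.3] [-3.4  4.2  0.4] rad 0.617
[ 0.5 -0.5  9.5] [-4.6  5.1  0.4] rad 0.617
[ 0.5 -0.5  9.5] [-5.6  4.9  0.4] rad 0.617
```

Emit:
{"api": "send_rows", "payload": {
  "rows": "0 0 2.6 -0.8 1.3 0 -1;0 0 5.5 -2 3 0 -1;0 0 8.3 -3 4.5 0 -1;0 0 9.7 -4 5.5 0 -1"
}}

```text
time: 9.93
eef_pos: [0.5782, 0.222, 0.0407]
tcp_rot: [0.674, 0.739, 0.009, -0.0]
contact_force: [5.1, 21.4, -5.5]
opening: 0.002
finger_force: 10.1
```

```bash
python3 - <<'E'
from h import *
st(); mod('m6.png')
E
```

```text
t 9.93 tcp [0.5782 0.222  0.0407] yaw 1.664 jig [ 28.6 111.1] jyaw 1.57 F [ 5.1 21.4 -5.5] q [0.2  0.41 1.84 0.01 0.87 0.1 ] op 0.0
mod c 12.6 52.0 wh [96.2 93.7] ang 2.7825913429260254
```

Emit:
{"api": "send_rows", "payload": {
  "rows": "0 0 0 4 0 0 -1;0 0 0 10 0 0 -1;0 0 0 10 10 0 -1;0 0 0 10 20 0 -1;0 0 0 10 20 0 -1"
}}

```text
time: 10.6
eef_pos: [0.5953, 0.227, 0.0396]
tcp_rot: [0.673, 0.74, 0.001, 0.0]
contact_force: [0.4, 0.3, -0.1]
opening: -0.004
finger_force: 0.0
```

```bash
sed -i "s/def mod(pic=None):/def mod(pic=None,V=110):/; s/\[...,2\]>110/[...,2]>V/" h.py; python3 - <<'E'
from h import *
st()
for V in (110,130,145,155): print(V); p=mod('m7.png',V)
im=cv2.cvtColor(p['color'],cv2.COLOR_RGB2HSV)
u,v=proj(p,(*T(J,[[.013,.03]])[0],.05)).astype(int); print(u,v); print(im[v,u-2:u+16,1:].tolist())
E
```

```text
t 10.6 tcp [0.5953 0.227  0.0396] yaw 1.666 jig [ 46.1 114.5] jyaw 1.573 F [ 0.4  0.3 -0.1] q [ 0.21  0.45  1.79 -0.    0.9   0.11] op -0.0
110
mod c 11.6 56.6 wh [97.1 94.5] ang 4.13699197769165
130
mod c 11.6 56.9 wh [96.6 94.7] ang 3.8162124156951904
145
mod c 15.1 54.6 wh [88.9 89.1] ang 3.162929058074951
155
mod c 15.3 54.7 wh [88.7 88.9] ang 3.1629295349121094
251 195
[[18, 99], [21, 134], [19, 177], [20, 176], [19, 176], [20, 179], [21, 179], [20, 178], [20, 179], [19, 175], [20, 175], [25, 185], [5, 162], [4, 67], [4, 72], [11, 72], [14, 71], [15, 68]]
```

Emit:
{"api": "send_rows", "payload": {
  "rows": "0 0 0 -1.5 0 0 -1;0 0 0 -3 0 0 -1;0 0 0 -4 0 0 -1;0 0 0 -5 0 0 -1;0 0 0 -6 0 0 -1;0 0 0 -6 0 0 -1"
}}

```text
time: 11.55
eef_pos: [0.5957, 0.2239, 0.0399]
tcp_rot: [0.672, 0.74, 0.003, 0.0]
contact_force: [2.6, 8.6, -1.8]
opening: -0.003
finger_force: 4.2
```

```bash
python3 - <<'E'
from h import *
st()
mod(V=150)
E
```

```text
t 11.55 tcp [0.5957 0.2239 0.0399] yaw 1.666 jig [ 46.2 111.4] jyaw 1.573 F [ 2.6  8.6 -1.8] q [0.2  0.45 1.8  0.01 0.89 0.1 ] op -0.0
mod c 16.1 54.1 wh [89.1 89.2] ang 1.957358479499817
```

Emit:
{"api": "send_rows", "payload": {
  "rows": "0 0 0 -1 0 0 -1;0 0 0 -2 0 0 -1;0 0 0 -3 0 0 -1;0 0 0 -3.5 0 0 -1;0 0 0 -3.5 0 0 -1"
}}

```text
time: 12.22
eef_pos: [0.5974, 0.2227, 0.0408]
tcp_rot: [0.673, 0.74, 0.007, 0.0]
contact_force: [6.0, 16.7, -4.5]
opening: 0.004
finger_force: 7.5
```

```bash
python3 - <<'E'
from h import *
st()
mod(V=150)
E
```

```text
t 12.22 tcp [0.5974 0.2227 0.0408] yaw 1.666 jig [ 47.8 110. ] jyaw 1.572 F [ 6.  16.7 -4.5] q [0.2  0.45 1.8  0.01 0.89 0.09] op 0.0
mod c 17.1 53.6 wh [89.1 89.3] ang 0.5502592921257019
```

Emit:
{"api": "send_rows", "payload": {
  "rows": "0 0 0 -0.7 0 0 -1;0 0 0 -1.3 0 0 -1;0 0 0 -1.3 0 0 -1"
}}

```text
time: 12.65
eef_pos: [0.598, 0.2224, 0.0411]
tcp_rot: [0.673, 0.74, 0.008, 0.0]
contact_force: [6.9, 18.7, -5.1]
opening: -0.002
finger_force: 9.0
```

```bash
python3 - <<'E'
from h import *
st()
mod(V=150)
E
```

```text
t 12.65 tcp [0.598  0.2224 0.0411] yaw 1.665 jig [ 48.3 109.7] jyaw 1.572 F [ 6.9 18.7 -5.1] q [0.19 0.45 1.8  0.01 0.89 0.09] op -0.0
mod c 17.4 53.5 wh [89.2 89.6] ang 0.02906597964465618
```

```bash
python3 - <<'E'
from h import *
plan(jp(48,122,.04,np.pi/2),jp(48,122,.11,np.pi/2),jp(-55,54,.11,np.pi),jp(-55,54,.038,np.pi))
E
```

```text
[ 0.7 -0.6  0. ] [12.3 -0.3  1.2] rad 0.641
[ 0.7 -0.6  0. ] [ 13.    0.5 -68.8] rad 0.641
[  1.    0.1 -90. ] [ -54.9 -102.5  -70.8] rad 0.524
[  1.    0.1 -90. ] [ -55.6 -103.4    1.2] rad 0.524
```

Emit:
{"api": "send_rows", "payload": {
  "rows": "0 0 0 8 0 0 -1;0 0 0 14 0 0 -1;0 0 0 14 0 -35 -1;0 0 0 14 0 -69 -1;0 0 -10 5 -20 -70 -1;0 0 -20 -10 -40 -70 -1;0 0 -30 -25 -60 -70 -1;0 0 -40 -40 -80 -70 0"
}}

```text
time: 13.7
eef_pos: [0.5181, 0.1681, 0.1091]
tcp_rot: [0.376, 0.927, -0.001, -0.0]
contact_force: [-0.7, -0.2, 0.3]
opening: 0.201
finger_force: 0.0
```

```bash
python3 - <<'E'
from h import *
st()
plan(jp(-57,54,.11,np.pi),jp(-57,54,.034,np.pi)); mod(V=150)
E
```

```text
t 13.7 tcp [0.5181 0.1681 0.1091] yaw 2.371 jig [-36.3  63.1] jyaw 2.277 F [-0.7 -0.2  0.3] q [ 0.13  0.17  2.   -0.    0.97 -0.67] op 0.2
[ -0.1  -0.  -49.5] [  6.6 -21.7  -0.8] rad 0.522
[ -0.1  -0.  -49.5] [  6.6 -21.6  75.2] rad 0.522
mod c 17.5 40.2 wh [91.  58.6] ang 2.484605550765991
```

Emit:
{"api": "send_rows", "payload": {
  "rows": "0 0 -10 2 -6 0 0;0 0 -20 4 -12 0 0;0 0 -30 6.6 -21.7 0 0;0 0 -40 6.6 -21.7 20 0;0 0 -49.5 6.6 -21.7 40 0;0 0 -49.5 6.6 -21.7 60 0;0 0 -49.5 6.6 -21.7 73 0;0 0 -49.5 6.6 -21.7 73 0"
}}

```text
time: 14.75
eef_pos: [0.4984, 0.1581, 0.0353]
tcp_rot: [-0.043, 0.999, -0.0, -0.001]
contact_force: [0.8, 0.1, -0.2]
opening: 0.499
finger_force: 0.0
```

```bash
python3 - <<'E'
from h import *
st(); mod('m8.png',V=150)
E
```

```text
t 14.75 tcp [0.4984 0.1581 0.0353] yaw -3.055 jig [-56.8  54.9] jyaw -3.149 F [ 0.8  0.1 -0.2] q [ 0.11  0.25  2.07 -0.    0.82 -1.54] op 0.5
mod c 17.6 53.7 wh [88.8 89.1] ang 0.02906597964465618
```

View pics/m8.png

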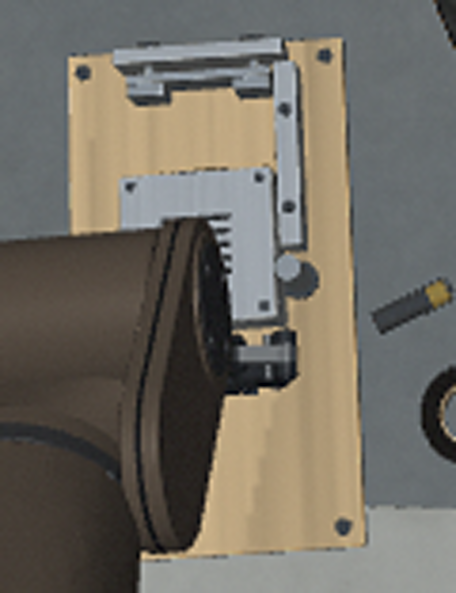

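The module is flush on the rail and the half-open fingers are squarely behind its near face at crop (265,365), clear of the post. Next I slide it along the rail.

Emit:
{"api": "send_rows", "payload": {
  "rows": "0 0 -0.4 -10 0 0 0;0 0 -0.4 -14 0 0 0;0 0 -0.4 -18 0 0 0;0 0 -0.4 -22 0 0 0;0 0 -0.4 -27 0 0 0;0 0 -0.4 -32 0 0 0;0 0 -0.4 -37 0 0 0;0 0 -0.4 -42 0 0 0"
}}

```text
time: 15.8
eef_pos: [0.5394, 0.162, 0.0361]
tcp_rot: [-0.047, 0.999, -0.0, -0.003]
contact_force: [-5.1, -1.2, 3.7]
opening: 0.502
finger_force: 2.9
```

```bash
python3 - <<'E'
from h import *
st(); mod(V=150)
E
```

```text
t 15.8 tcp [0.5394 0.162  0.0361] yaw -3.047 jig [-15.7  55. ] jyaw -3.14 F [-5.1 -1.2  3.7] q [ 0.11  0.33  1.97  0.    0.85 -1.55] op 0.5
mod c 45.0 23.3 wh [81.6 30.1] ang 7.207180500030518
```

Emit:
{"api": "send_rows", "payload": {
  "rows": "0 0 0 -4 0 0 0;0 0 0 -8 0 0 0;0 0 0 -12 0 0 0;0 0 0 -16 0 0 0;0 0 0 -19 0 0 0;0 0 0 -22 0 0 0;0 0 0 -24 0 0 0;0 0 0 -26 0 0 0"
}}

```text
time: 16.85
eef_pos: [0.567, 0.1644, 0.0362]
tcp_rot: [-0.047, 0.999, -0.0, -0.0]
contact_force: [-3.6, 0.6, -1.1]
opening: 0.501
finger_force: 1.3
```

```bash
python3 - <<'E'
from h import *
st()
p=cam('top')
r=ctrl.look_for(p,'module'); print([(inv(J,w(p,a['position'])[:2])*1e3,a['p']) for a in r[:1]])
im=cv2.cvtColor(p['color'],cv2.COLOR_RGB2HSV)
for y in (20,30,40): # brightness profile along jig x on module's top plane
    print(y,[int(im[tuple(np.round(proj(p,(*T(J,[[x/1e3,y/1e3]])[0],.05))[::-1]).astype(int))][2]) for x in range(90,136,2)])
E
```

```text
t 16.85 tcp [0.567  0.1644 0.0362] yaw -3.047 jig [12.1 54.8] jyaw -3.14 F [-3.6  0.6 -1.1] q [ 0.11  0.37  1.91 -0.    0.86 -1.55] op 0.5
[(array([[72.44919922, 22.00237962]]), 0.59)]
20 [177, 177, 177, 176, 177, 177, 177, 180, 180, 181, 177, 151, 153, 160, 168, 168, 156, 110, 89, 69, 107, 107, 189]
30 [176, 175, 175, 176, 177, 176, 176, 177, 178, 180, 184, 84, 84, 53, 66, 169, 169, 64, 69, 69, 77, 172, 178]
40 [38, 26, 21, 21, 20, 18, 33, 103, 110, 192, 192, 188, 57, 63, 107, 161, 138, 138, 67, 69, 66, 184, 175]
```

Emit:
{"api": "send_rows", "payload": {
  "rows": "0 0 0 -1 0 0 0;0 0 0 -2 0 0 0;0 0 0 -3 0 0 0;0 0 0 -3 0 0 0"
}}

```text
time: 17.45
eef_pos: [0.5696, 0.1646, 0.0365]
tcp_rot: [-0.047, 0.999, -0.0, -0.001]
contact_force: [-4.4, -0.8, 1.4]
opening: 0.501
finger_force: 2.5
```

Emit:
{"api": "send_rows", "payload": {
  "rows": "0 0 0 -1 0 0 0;0 0 0 -2 0 0 0;0 0 0 -3 0 0 0;0 0 0 -3 0 0 0"
}}

```text
time: 17.95
eef_pos: [0.5696, 0.1647, 0.0365]
tcp_rot: [-0.047, 0.999, -0.001, -0.005]
contact_force: [-15.1, -2.3, 9.7]
opening: 0.5
finger_force: 7.2
```

Emit:
{"api": "send_rows", "payload": {
  "rows": "0 0 0 0.2 0 -0.7 0;0 0 0 0.2 0 -0.7 0"
}}

```text
time: 18.2
eef_pos: [0.5696, 0.1647, 0.0365]
tcp_rot: [-0.047, 0.999, -0.0, -0.004]
contact_force: [-11.4, -1.2, 5.4]
opening: 0.497
finger_force: 5.8
```

```bash
python3 - <<'E'
from h import *
st()
E
```

```text
t 18.2 tcp [0.5696 0.1647 0.0365] yaw -3.047 jig [14.7 54.9] jyaw -3.141 F [-11.4  -1.2   5.4] q [ 0.11  0.38  1.9  -0.    0.87 -1.55] op 0.5
```

Emit:
{"api": "send_rows", "payload": {
  "rows": "0 0 0 -0.7 0 -0.2 0;0 0 0 -0.7 0 -0.2 0;0 0 0 -0.7 0 -0.2 0;0 0 0 -0.7 0 -0.2 0;0 0 0 -0.7 0 -0.2 0;0 0 0 -0.7 0 -0.2 0;0 0 0 -0.7 0 -0.2 0;0 0 0 -0.7 0 -0.2 0"
}}

```text
time: 19.2
eef_pos: [0.5696, 0.1647, 0.0365]
tcp_rot: [-0.047, 0.999, -0.0, -0.005]
contact_force: [-13.7, -1.8, 5.9]
opening: 0.502
finger_force: 6.7
```

Emit:
{"api": "send_rows", "payload": {
  "rows": "0 0 0 0 0 0 0;0 0 0 0 0 0 0;0 0 0 0 0 0 0;0 0 0 0 0 0 0"
}}

```text
time: 19.7
eef_pos: [0.5696, 0.1647, 0.0365]
tcp_rot: [-0.047, 0.999, -0.0, -0.005]
contact_force: [-12.6, -2.8, 6.0]
opening: 0.5
finger_force: 6.7
```

```bash
python3 - <<'E'
from h import *
st()
E
```

```text
t 19.7 tcp [0.5696 0.1647 0.0365] yaw -3.047 jig [14.7 54.9] jyaw -3.141 F [-12.6  -2.8   6. ] q [ 0.11  0.38  1.9  -0.    0.87 -1.55] op 0.5
```

Emit:
{"api": "send_rows", "payload": {
  "rows": "0 0 0 2 0 0 0;0 0 0 6 0 0 0;0 0 0 16 0 0 0;0 0 0 26 0 -10 0;0 0 0 40 0 -50 0;0 0 0 60 -50 -90 0;0 0 0 60 -110 -120 0;0 0 0 60 -170 -140 0"
}}

```text
time: 20.7
eef_pos: [0.5292, -0.0021, 0.177]
tcp_rot: [-0.048, 0.999, -0.001, 0.002]
contact_force: [1.3, 0.4, -0.5]
opening: 0.499
finger_force: 0.0
```

```bash
python3 - <<'E'
from h import *
st(); p=mod(V=150)
im=cv2.cvtColor(p['color'],cv2.COLOR_RGB2HSV)
cv2.imwrite('pics/m9.png',cv2.resize(p['color'][130:290,190:310,::-1],None,fx=3.7,fy=3.7,interpolation=cv2.INTER_CUBIC))
E
```

```text
t 20.7 tcp [ 0.5292 -0.0021  0.177 ] yaw -3.046 jig [ -41.2 -107.4] jyaw -3.139 F [ 1.3  0.4 -0.5] q [-0.2   0.04  2.    0.    1.09 -1.86] op 0.5
mod c 66.3 58.1 wh [79.1 80.2] ang 89.02278900146484
```

View pics/m9.png

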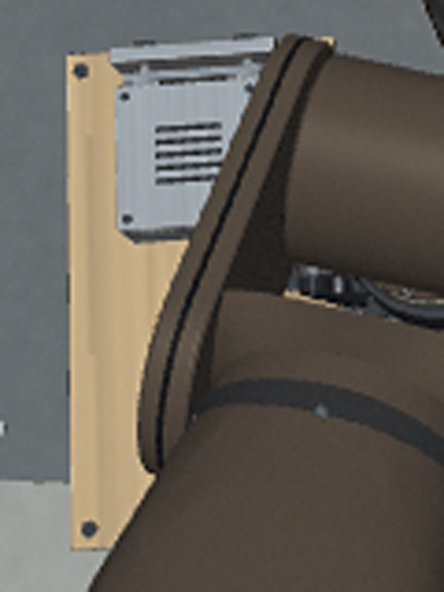

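The module sits against the end stop, but the arm hides its right side, so I'll move the arm clear and measure.

Emit:
{"api": "send_rows", "payload": {
  "rows": "0 0 0 0 -60 0 0;0 0 0 0 -120 -20 0;0 0 0 0 -180 -40 0;0 0 0 0 -240 -50 0;0 0 0 0 -290 -50 0;0 0 0 0 -290 -50 0"
}}

```text
time: 21.5
eef_pos: [0.5561, -0.2928, 0.2249]
tcp_rot: [-0.045, 0.999, -0.001, 0.001]
contact_force: [-0.0, 0.8, 0.6]
opening: 0.5
finger_force: 0.0
```

```bash
python3 - <<'E'
from h import *
st(); p=cam('top'); v=cv2.GaussianBlur(cv2.cvtColor(p['color'],cv2.COLOR_RGB2GRAY),(3,3),0)
def prof(a,b,n=200):
    L=np.array([proj(p,(*T(J,[[(a[0]+(b[0]-a[0])*i/n)/1e3,(a[1]+(b[1]-a[1])*i/n)/1e3]])[0],.05)) for i in range(n+1)],np.float32)
    g=np.gradient(cv2.remap(v,L[:,:1],L[:,1:],cv2.INTER_LINEAR)[:,0].astype(float)); i=np.argmax(abs(g)); return np.round((np.array(a)+(np.array(b)-a)*i/n),1)
for y in (20,40,55,70,85): print('near',prof((15,y),(45,y)),'far',prof((108,y),(126,y)))
for x in (40,60,80,100): print('left',prof((x,88),(x,110)),'right',prof((x,18),(x,-3)))
p2=cam('scene')
for q in (p,p2):
    for t,o in [('tape_black',0),('battery',0),('side_cutters',0)]:
        print(t,[np.round(w(q,r['position']),3) for r in ctrl.look_for(q,t)[:1]])
E
```

```text
t 21.5 tcp [ 0.5561 -0.2928  0.2249] yaw -3.051 jig [ -41.5 -399.4] jyaw -3.145 F [-0.   0.8  0.6] q [-0.65  0.21  1.72 -0.    1.21 -2.31] op 0.5
near [16. 20.] far [126.  20.]
near [17.6 40. ] far [113.8  40. ]
near [16.6 55. ] far [112.7  55. ]
near [17. 70.] far [113.6  70. ]
near [16. 85.] far [121.8  85. ]
left [40.  89.2] right [40.  11.1]
left [60.  89.9] right [60.  9.]
left [80.  89.4] right [80.   9.6]
left [100.   93.1] right [100.   10.3]
tape_black [array([0.486, 0.003, 0.017])]
battery [array([0.483, 0.005, 0.017])]
side_cutters [array([ 0.441, -0.177,  0.013])]
tape_black [array([0.475, 0.006, 0.019])]
battery []
side_cutters []
```

```bash
sed -i 's/(.104,.13),(.104,.012)/(.113,.13),(.113,.010)/' h.py; python3 - <<'E'
from h import *
for V in (145,155): p=mod(V=V)
im=cv2.cvtColor(p['color'],cv2.COLOR_RGB2HSV)
g=lambda x,y: int(im[tuple(np.round(proj(p,(*T(J,[[x/1e3,y/1e3]])[0],.05))[::-1]).astype(int))][2])
for y in (25,75,85): print('near',y,[g(x,y) for x in range(14,36,2)])
for x in (40,60,90): print('left',x,[g(x,y) for y in range(92,108,2)])
E
```

```text
mod c 70.5 54.5 wh [88.4 87.6] ang 0.0645657479763031
mod c 70.5 54.4 wh [87.5 88.4] ang 89.78742980957031
near 25 [197, 198, 96, 70, 62, 96, 96, 180, 179, 177, 177]
near 75 [198, 198, 164, 66, 70, 84, 159, 173, 172, 172, 172]
near 85 [200, 201, 94, 69, 57, 96, 170, 170, 175, 175, 174]
left 40 [177, 170, 178, 160, 193, 191, 187, 185]
left 60 [175, 171, 175, 167, 194, 192, 187, 184]
left 90 [173, 172, 172, 183, 193, 192, 189, 185]
```

```bash
python3 -c "
from plant import ctrl; print(ctrl.sign_off())"
```

```text
the job is handed in; nothing more can be done
None
```

The job is handed in, with no verdict returned. By my camera measurements the module is square on the rail with its plug in the end stop (centre x ≈ 70.5, y ≈ 53.5 mm). It was pressed home at about 15 N for about 1.5 s and released at 21.5 s. I saw no bystander moved, but I did not re-measure the battery and the pot at the end.

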